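# Latch a circuit board into a sprung board tester and switch it on

## Task

Lay the circuit board with the copper heat sink flat on the white sprung platform of the board tester, long way between the two orange catches. Push it down and hold it there for a second or two, until both damped catches have closed fully over its ends and keep it down, then let go and swing the green-tipped switch all the way over, away from the robot. Leave the board with the black heat sink and everything else on the bench where it is.

Things in the scene. Friction and masses are not known exactly. Their poses are not given: they have to be found in the camera images.
- copper_board: Loose green circuit board 60 x 100 x 6 mm (own x, y, z), 0.2 to 0.3 kg, flat on the blue mat. On its centre stands a copper finned heat sink, 40 x 40 mm, 36 mm high (top 42 mm above the underside): grip it across own x and press on it. Other components stand at most 6 mm over the board, near its ends. Origin: centre of the underside. It may go in either way round.
- black_board: The same board with a black heat sink, lying on the same mat: not wanted, leave it alone. Which of the two places on the mat holds which board differs.
- tester: Board tester, fixed, yaw varies. Dark base plate, own x -65 to 65, y -120 to 180, 12 mm thick. Origin: on the bench under the platform's centre. At own y = +-64 to +-94 mm stand two aluminium catch housings, 44 mm wide in x, 76 mm high; red bolt knobs stick out behind them to |y| = 106 mm (120 when pushed back).
- platform_top (a point): Centre of the top face of the white sprung platform, moves with it, axes as the tester's. 72 mm above the bench when up and empty. Platform 78 x 118 mm; corner fences, flared, 11 mm high, leave 65 x 105 mm for the board, long side along own y. The middles of its sides are unfenced, so fingers at the heat sink's own +-x sides are free.
- platform (a joint): How far the platform has sunk (m): 0 up, 0.031 on its stop. Spring 280 N/m; it sinks about 1 to 6 mm under the board alone. Pushing to the stop takes about 10 to 18 N. Caught and let go, it stays at about 0.028; let go too soon, it comes up again or the catches jam half out.
- catch_left (a joint): Spring bolt at the tester's own +y end: 0 out (also with nothing caught), to 0.014 pushed back. Orange nose reaches in to |y| = 40 mm, underside 50 mm above the bench with a bevelled tip, top sloping. A board pushed down drives it back; once the board's top is below 50 mm (platform at 0.028 or more) it creeps out over the board's end in 1 to 1.5 s and holds.
- catch_right (a joint): The same at the tester's own -y end.
- switch (a joint): Switch lever: 0 off, leaning 0.5 rad to the tester's own -x; 1.0 on, leaning 0.5 rad to own +x (rotation about own +y). Stays where it is left; about 1 to 2 N at the tip moves it. Pivot at own x = 0, y = 150 mm, 34 mm above the bench.
- switch_tip (a point): Centre of the green ball (26 mm across) on the end of the switch lever, 60 mm from the pivot; about 87 mm above the bench at either end of its swing, 94 mm half-way.
- screwdriver: Red-handled screwdriver, 180 mm, lying on the bench near the mat: bystander, leave.
- flask: Small bottle with a paper label and blue cap, 44 mm across, 90 mm high, standing on the bench: bystander, leave.
- jar: Small jar with yellow lid, 56 mm across, 50 mm high: bystander, leave.
- spool: Grey plastic spool, 56 mm across, 40 mm high, standing on end: bystander, leave.
Mind the look-alikes: they are no part of the job. What is shaped like the copper_board but pink or red is not meant.

How it is judged:
On the way, in this order (a step that is already met when the one before it is completed fails the run):
1. the copper board is pushed down in its place on the platform, level, with both catches out over its ends, while the switch is still off (value of joint platform above 0.025 m and value of joint each of catch_left, catch_right below 0.002 m and x of copper_board in the frame of platform_top between -0.005 and 0.005 m and y of copper_board in the frame of platform_top between -0.005 and 0.005 m and z of copper_board in the frame of platform_top between -0.003 and 0.003 m and angle between copper_board's own z axis and vertical below 0.06 rad and angle between the y axis of copper_board and the y axis of platform_top, either way round below 0.12 rad and value of joint switch below 0.4 rad), for 0.2 s.
2. the switch is swung over (value of joint switch above 0.85 rad), for 0.1 s.
At the end, for the whole second after the job is handed in: Copper board at rest on the platform, level (0.06 rad), within 5 mm of its centre in x and y, 3 mm in height, 0.12 rad in direction (either way round); platform held down by the catches (0.025 to 0.0305), both catches out (below 0.002), switch beyond 0.85 rad (value of joint platform between 0.025 and 0.0305 m and value of joint each of catch_left, catch_right below 0.002 m and x of copper_board in the frame of platform_top between -0.005 and 0.005 m and y of copper_board in the frame of platform_top between -0.005 and 0.005 m and z of copper_board in the frame of platform_top between -0.003 and 0.003 m and angle between copper_board's own z axis and vertical below 0.06 rad and angle between the y axis of copper_board and the y axis of platform_top, either way round below 0.12 rad and value of joint switch above 0.85 rad and linear speed of copper_board below 0.02 m/s); the robot touches nothing.
It fails at once if the board with the black heat sink is moved by more than 30 mm (distance of black_board from where it was at the start of the episode above 0.03 m).
It fails at once if the screwdriver, bottle, jar or spool is moved by more than 40 mm (distance of any of screwdriver, flask, jar, spool from where it was at the start of the episode above 0.04 m).
It also fails if it takes over 58 s, if anything falls off the work surface, if the arm or the gripper's body presses on something with over 40 N, if the wrist force passes 120 N, or if a joint passes its speed limit or range.

## Robot

A 6-joint arm with a two-finger parallel gripper is mounted at the origin on the work surface. World frame = base frame: x ahead of the robot, y to its left, z up, the work surface at z = 0. Lengths are in m, angles in rad, forces in N, time in s.
With the tool pointing down it reaches from about 0.3 to 1 m from the base axis. Payload 5.1 kg.
Tool frame: the origin (TCP) lies at the very end of the fingers, on their centre line; the grasp point (between the pads) lies 19 mm behind it; z points along the fingers, y is the line along which they close (so a half turn about z gives the same grasp; the last joint's range is limited). The gripper opens to 95 mm and grips with 3 to 60 N. Pads are 20 mm wide; open, the fingers measure 119 mm over their backs; the gripper's body (75 mm by 180 mm) begins 59 mm behind the grasp point.
Start: joints at [1.048, 0.124, 1.65, -0, 1.367, -0.083], TCP at [0.277, 0.588, 0.215] pointing down, gripper open.
Joint ranges: [-2.61, 2.61], [-1.02, 2.33], [0.03, 2.71], [-1.35, 4.49], [0.32, 2.68], [-2.91, 2.91]. Speed limits (rad/s): [2.57, 2.57, 3.14, 3.14, 3.14, 3.14].

## Interface

Orientations are given as a rotation vector (axis times angle).
In Python, from plant import telemetry, cams, manip gives the robot as it stands. The module is installed in compiled form; this text tells all that it offers.
- The arm moves only by the shell command python3 -m handwheel 'ROWS' [OPENING] [FORCE]. ROWS is JSON, a list that holds one entry, the list of rows, each a list of 6 numbers: the shift along the world's x, y, z in cm, then the turn, a rotation vector about the world's x, y, z in rad. In form: [[[tx, ty, tz, rx, ry, rz], ...]]. A call has 1 to 20 rows; each row is the pose to reach, as a shift and turn from the pose commanded when the call began; what a row does not reach only later rows make up. A row lasts 1/8 s, in which the tool goes at most 62.5 mm and 10.7 degrees, less where a joint would pass 70% of its speed; a pose out of reach is approached as far as the arm can. A call with a gripper value outside its range is refused whole. OPENING is the closure, from 0 (fully open) to 1 (shut), set as the call begins (- or left out, the last holds). The fingers move at their own pace and stop on an object; FORCE is the grip in N (left out, the last holds). Time passes only in rows, so rows that repeat a pose let the fingers close. It gives the time, the measured TCP pose, the force, the opening and the grip force at its end, in the units of the state.
- telemetry.read_state(): the state, without advancing time (a new reading comes with each control period).
- cams.capture(name): name is "scene" or "side" or "wrist"; returns a dict with "color" (400x640x3 uint8, red, green, blue), "depth" (400x640 float32, m along the optical axis (not along the pixel's ray), 0 where there is no reading), "vfov" (degrees; the focal length in pixels is half the picture's height over the tangent of half this angle, whatever the lens; pixels are square), "cx", "cy" (the principal point, pixels), "cam_to_world" (4x4, takes a point from camera to world coordinates); the wrist camera has in their place "hand_eye" (4x4, takes a point from camera to tool coordinates, whose origin is the TCP and whose axes are the flange's). Camera axes: x right, y down, z forward; pixel columns grow to the right and rows downward; lengths in m; the calibration is good to about 2 mm. A picture is of the moment at which its call begins: read the wrist's pose just before it.
- manip.hand_in(): hands the job in; it is judged then, once.
The state is a dict: "time_s": time; "joint_pos": joint angles; "qvel": joint speeds; "joint_efforts": joint torques, N m; "tool_pos": TCP position; "tool_rot": TCP orientation; "force": force on the tool from outside, world axes, zero at the start; "moment": the same for the moment, N m; "grip_width": finger opening in m; "grasp_force": force on a finger pad.
Only numpy, scipy, OpenCV 4.12 (cv2) and the standard library are available. Lean on these libraries where they do the work, as an engineer would, in place of code of your own. Each camera call takes 0.05 s, during which the arm holds its last target. There are 200 camera calls.

## Working session

There is one attempt and no reset: what is moved stays moved. The work goes in short steps, Python scripts to look and compute and a shell command to move; the robot and the scene stay as the last step left them, time stands still between calls to the robot, and variables do not carry over. Pictures are saved under pics/ and viewed, at most 11 in all, crops included, and the job is handed in when it is done.

```bash
mkdir -p pics; cat > h.py <<'E'
import numpy as np, cv2
from plant import telemetry, cams
from scipy.spatial.transform import Rotation as R
def shot(name):
    s=telemetry.read_state(); c=cams.capture(name)
    if 'cam_to_world' in c: T=np.array(c['cam_to_world'])
    else:
        W=np.eye(4); W[:3,:3]=R.from_rotvec(s['tool_rot']).as_matrix(); W[:3,3]=s['tool_pos']; T=W@np.array(c['hand_eye'])
    d=c['depth']; f=d.shape[0]/2/np.tan(np.radians(c['vfov'])/2)
    v,u=np.mgrid[:d.shape[0],:d.shape[1]]
    P=np.stack([(u-c['cx'])/f*d,(v-c['cy'])/f*d,d],-1)@T[:3,:3].T+T[:3,3]
    P[d==0]=np.nan
    return c['color'],P,T,f,c
def save(img,n): cv2.imwrite('pics/'+n,img[...,::-1])
E
python3 - <<'E'
from h import *
s=telemetry.read_state(); print(s)
for n in('scene','side'):
    im,P,T,f,c=shot(n); print(n,T.round(3).tolist(),f); save(im,n+'0.png'); np.savez(''+n+'0.npz',im=im,P=P)
E
```

```text
{'time_s': 0.0, 'joint_pos': array([ 1.04838543e+00,  1.24528827e-01,  1.65172141e+00, -3.32503674e-05,
        1.36745995e+00, -8.26279556e-02]), 'qvel': array([-3.74789008e-04,  1.86338298e-04, -8.68121863e-04,  7.02204463e-04,
       -6.62587664e-04,  9.62036147e-05]), 'joint_efforts': array([-1.72193584e-03, -4.17622018e+01, -3.59922910e+01,  7.72945862e-02,
        4.92213399e-02, -1.62983051e-04]), 'tool_pos': array([0.27645562, 0.58755348, 0.21334366]), 'tool_rot': array([-0.68511432, -3.06536203,  0.00318979]), 'force': array([0.16746119, 0.95799891, 0.79262696]), 'moment': array([ 0.00373535, -0.01498203, -0.04510371]), 'grasp_force': 0.0, 'grip_width': 0.09523813042840133}
scene [[-0.846, 0.423, -0.324, 0.967], [0.533, 0.666, -0.521, 0.677], [-0.005, -0.614, -0.79, 1.198], [0.0, 0.0, 0.0, 1.0]] 429.8037615191913
side [[0.988, -0.113, 0.109, 0.347], [-0.156, -0.615, 0.773, -1.21], [-0.02, -0.78, -0.625, 1.025], [0.0, 0.0, 0.0, 1.0]] 403.8401119218347
```

View pics/scene0.png

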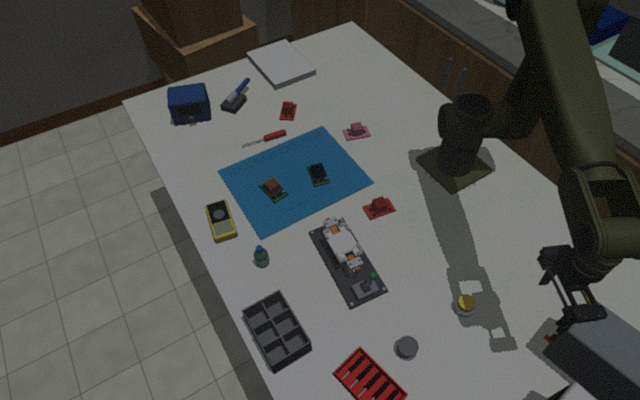

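View pics/side0.png

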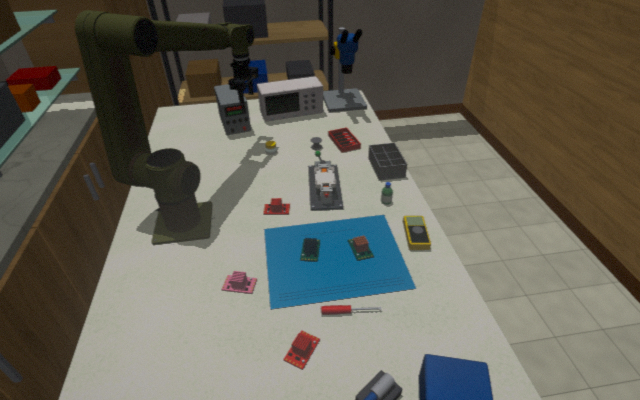

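Candidates in the scene picture are:
- green board with the copper sink at (272,188)
- green board with the black sink at (318,174)
- pink look-alike at (356,130)
- red look-alikes at (288,110) and (378,207)

I choose (272,188), which is (361,245) in the side picture. The tester is at (345,255), with its green tip at (374,275).

```bash
python3 - <<'E'
from h import *
for n,px in (('scene',dict(cop=(272,188),blk=(318,174),tip=(374,275),flask=(261,256),jar=(466,303),spool=(405,347),plat=(345,240))),('side',dict(cop=(361,245),blk=(311,248),tip=(318,153),plat=(324,183)))):
    z=np.load(n+'0.npz'); im,P=z['im'],z['P']
    for k,(u,v) in px.items(): print(n,k,P[v,u].round(3))
    # boards: points 3-10mm.. use height>4mm near copper
    for k in('cop','blk'):
        u,v=px[k]; c=P[v,u]
        near=np.linalg.norm(P[...,:2]-c[:2],axis=-1)<0.075
        m=near&(P[...,2]>0.004)&(P[...,2]<0.06); mt=near&(P[...,2]>0.035)
        r=cv2.minAreaRect(P[m][:,:2].astype(np.float32)*1000); print(k,m.sum(),r, 'sink',P[mt].mean(0).round(4),mt.sum())
    c=P[px['plat'][1],px['plat'][0]]
    m=(np.linalg.norm(P[...,:2]-c[:2],axis=-1)<0.3)&(P[...,2]>0.006)&(P[...,2]<0.018)
    l,lab,st,ce=cv2.connectedComponentsWithStats(m.astype(np.uint8)); i=1+np.argmax(st[1:,4])
    print('base',st[i],cv2.minAreaRect(P[lab==i][:,:2].astype(np.float32)*1000))
im=np.load('scene0.npz')['im']; im2=np.load('side0.npz')['im']
a=cv2.resize(im[150:315,220:400],None,fx=2.2,fy=2.2,interpolation=3)
b=cv2.resize(im2[140:270,270:400],(363,363),interpolation=3)
save(np.hstack([a,b]),'crop.png') if a.shape[0]==363 else print(a.shape)
E
```

```text
scene cop [ 0.64  -0.229  0.045]
scene blk [ 0.465 -0.211  0.029]
scene tip [0.558 0.253 0.099]
scene flask [0.796 0.004 0.062]
scene jar [0.372 0.446 0.051]
scene spool [0.591 0.449 0.038]
scene plat [0.551 0.094 0.066]
cop 407 ((637.81103515625, -228.89718627929688), (138.6338348388672, 142.94146728515625), 58.79057312011719) sink [ 0.6316 -0.2504  0.0408] 102
blk 335 ((463.2124328613281, -212.41810607910156), (132.3896026611328, 119.37440490722656), 60.138145446777344) sink [ 0.4597 -0.2269  0.0409] 88
base [ 308  227   80   82 1423] ((569.3692016601562, 128.3406982421875), (301.4066467285156, 130.9994659423828), 84.00421142578125)
side cop [ 0.623 -0.274  0.041]
side blk [ 0.455 -0.248  0.03 ]
side tip [0.557 0.239 0.096]
side plat [0.553 0.06  0.068]
cop 524 ((625.6134033203125, -270.9913330078125), (143.16061401367188, 142.3595428466797), 14.779902458190918) sink [ 0.6246 -0.2553  0.0419] 118
blk 519 ((454.9476318359375, -250.38552856445312), (131.3457489013672, 139.50962829589844), 73.7381362915039) sink [ 0.4512 -0.2339  0.042 ] 98
base [308 165  35  46 688] ((562.3640747070312, 120.00700378417969), (307.3343811035156, 129.99078369140625), 83.985107421875)
```

View pics/crop.png

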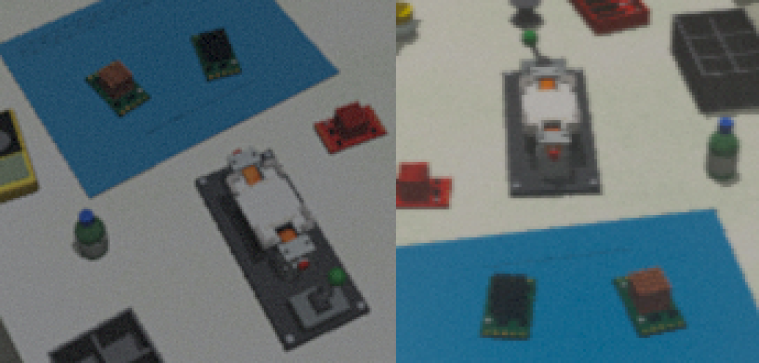

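The crop confirms the copper sink on the green board (right-hand one in the side view). The tester's switch is at its world +y end, so its own y axis points along world +y with a yaw of about -6°. I'll move above the tester and look with the wrist camera.

```bash
python3 -m handwheel '[[[28,-49,17,0,0,-1.235],[28,-49,17,0,0,-1.235],[28,-49,17,0,0,-1.235],[28,-49,17,0,0,-1.235],[28,-49,17,0,0,-1.235],[28,-49,17,0,0,-1.235],[28,-49,17,0,0,-1.235],[28,-49,17,0,0,-1.235],[28,-49,17,0,0,-1.235],[28,-49,17,0,0,-1.235],[28,-49,17,0,0,-1.235],[28,-49,17,0,0,-1.235],[28,-49,17,0,0,-1.235]]]' 0
python3 - <<'E'
from h import *
im,P,T,f,c=shot('wrist'); print(np.array(c['hand_eye']).round(3).tolist()); save(im,'w1.png'); np.savez('w1.npz',im=im,P=P)
E
```

```text
time_s: 1.72
tool_pos: [0.5561, 0.0992, 0.384]
tool_rot: [-2.331, -2.104, 0.001]
force: [-0.3, -0.2, -0.4]
grip_width: 0.0945
grasp_force: 0.0
[[-0.001, -0.972, -0.236, 0.067], [1.0, -0.001, -0.0, 0.0], [0.0, -0.236, 0.972, -0.169], [0.0, 0.0, 0.0, 1.0]]
```

View pics/w1.png

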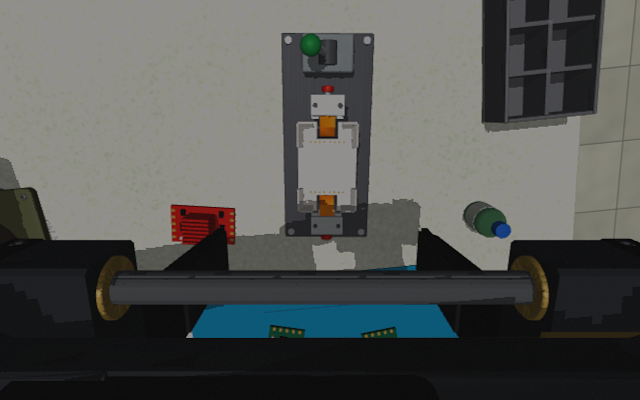

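The wrist picture shows the tester: platform centre about (328,160), orange noses (327,127) and (328,205), green tip (310,44). Next I measure its pose.

```bash
cat > meas.py <<'E'
from h import *
def tester(im,P):
    near=(abs(P[...,0]-.565)<.2)&(abs(P[...,1]-.12)<.28)
    m=near&(P[...,2]>.007)&(P[...,2]<.018)&(im.max(-1)<110)
    n,lab,st,ce=cv2.connectedComponentsWithStats(m.astype(np.uint8)); 
    keep=np.isin(lab,[i for i in range(1,n) if st[i,4]>150])
    r=cv2.minAreaRect(P[keep][:,:2].astype(np.float32)*1000); print('base',r)
    a=np.radians(r[2] if r[1][0]>r[1][1] else r[2]-90); ay=np.array([np.cos(a),np.sin(a)]); ay*=np.sign(ay[1]); ax=np.array([ay[1],-ay[0]])
    print('yaw deg',np.degrees(np.arctan2(ax[1],ax[0])),'origin',np.array(r[0])-30*ay)
    m=near&(im.min(-1)>120)&(P[...,2]>.060)&(P[...,2]<.1)
    for nm,mm in (('plat',near&(im.min(-1)>150)&(P[...,2]>.064)&(P[...,2]<.076)&(im.max(-1).astype(int)-im.min(-1)<25)),('orange',near&(im[...,0]>120)&(im[...,0]>im[...,2]+70)&(im[...,1]>50)),('green',near&(im[...,1]>im[...,0]+40)&(P[...,2]>.08))):
        q=P[mm]; print(nm,mm.sum(),np.nanmedian(q,0).round(4),(np.nanmin(q,0).round(4),np.nanmax(q,0).round(4)))
    return ax,ay
E
python3 - <<'E'
from meas import *
z=np.load('w1.npz'); im,P=z['im'],z['P']; ax,ay=tester(im,P)
print(P[160,328],P[190,328],P[140,328])
# housings: z>0.074, |not green|
m=(P[...,2]>.073)&(P[...,2]<.079)&(abs(P[...,0]-.565)<.1)&(abs(P[...,1]-.1)<.13)
n,lab,st,ce=cv2.connectedComponentsWithStats(m.astype(np.uint8))
for i in range(1,n):
    if st[i,4]>100: print(st[i],cv2.minAreaRect(P[lab==i][:,:2].astype(np.float32)*1000))
E
```

```text
base ((564.9585571289062, 127.25090789794922), (299.5201110839844, 130.0696258544922), 83.76727294921875)
yaw deg -6.23272705078125 origin [561.70154137  97.4282345 ]
plat 2 [0.5545 0.1608 0.0691] (array([0.5528, 0.1577, 0.0681]), array([0.5561, 0.1638, 0.0702]))
orange 479 [0.5646 0.1415 0.0655] (array([ 0.3966, -0.0039,  0.0029]), array([0.609 , 0.164 , 0.4826]))
green 349 [0.5581 0.247  0.0988] (array([0.5461, 0.083 , 0.0918]), array([0.6041, 0.2592, 0.4377]))
[0.56484054 0.10636812 0.06968487] [0.5607596  0.06556677 0.07033497] [0.56747225 0.13279687 0.0700268 ]
[310  95  35  21 688] ((570.5003662109375, 177.34478759765625), (24.853622436523438, 43.774967193603516), 84.07372283935547)
[311 216  31  19 541] ((553.1016235351562, 16.90977668762207), (26.342342376708984, 41.94576644897461), 83.91205596923828)
```

```bash
python3 -m handwheel '[[[7,-37,-5,0,0,0],[7,-37,-5,0,0,0],[7,-37,-5,0,0,0],[7,-37,-5,0,0,0],[7,-37,-5,0,0,0],[7,-37,-5,0,0,0],[7,-37,-5,0,0,0],[7,-37,-5,0,0,0],[7,-37,-5,0,0,0]]]'
cat > board.py <<'E'
from meas import *
def board(im,P,c,z0=0.0,r=.075):
    q=P[(np.linalg.norm(P[...,:2]-c,axis=-1)<r)&(P[...,2]>z0+.0035)&(P[...,2]<z0+.05)]
    b=im.astype(int)
    m=(np.linalg.norm(P[...,:2]-c,axis=-1)<r)&(P[...,2]>z0+.0035)&(P[...,2]<z0+.016)&(b[...,2]<b[...,1]+15)
    print('board',m.sum(),cv2.minAreaRect(P[m][:,:2].astype(np.float32)*1000))
    m=(np.linalg.norm(P[...,:2]-c,axis=-1)<r)&(P[...,2]>z0+.037)&(P[...,2]<z0+.047)
    print('sink',m.sum(),cv2.minAreaRect(P[m][:,:2].astype(np.float32)*1000),P[m].mean(0))
E
python3 - <<'E'
from board import *
im,P,T,f,c=shot('wrist'); save(im,'w2.png'); np.savez('w2.npz',im=im,P=P); board(im,P,[.628,-.253]); print(telemetry.read_state()['tool_pos'])
E
```

```text
time_s: 2.9
tool_pos: [0.627, -0.2701, 0.3355]
tool_rot: [2.331, 2.105, 0.001]
force: [-0.3, 0.5, 0.7]
grip_width: 0.0952
grasp_force: 0.0
board 2402 ((627.1487426757812, -251.85427856445312), (60.16623306274414, 100.28861999511719), 6.944351673126221)
sink 637 ((626.6689453125, -251.76971435546875), (40.09583282470703, 40.22355651855469), 6.842016696929932) [ 0.62638334 -0.25163607  0.04328396]
[ 0.6270854  -0.27008601  0.33561437]
```

View pics/w2.png

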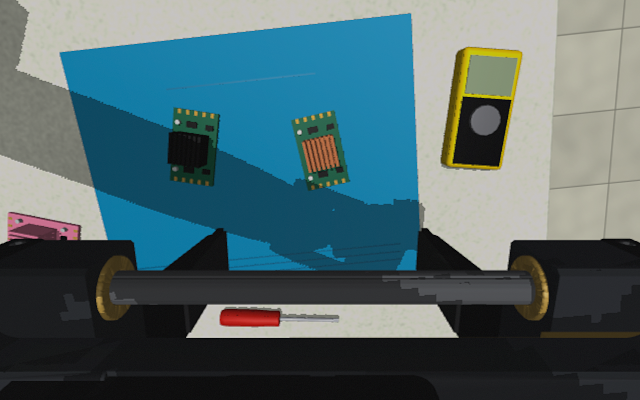

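Board found: centre (0.627,-0.252), yaw +6.9°. The copper sink is at (320,152), and the black board is clear of it at (192,148). I'll descend and grip across the short side.

```bash
python3 -m handwheel '[[[0,1.8,-5,0,0,0.223],[0,1.8,-11,0,0,0.223],[0,1.8,-17,0,0,0.223],[0,1.8,-23,0,0,0.223],[0,1.8,-27,0,0,0.223],[0,1.8,-30,0,0,0.223],[0,1.8,-31.9,0,0,0.223],[0,1.8,-31.9,0,0,0.223],[0,1.8,-31.9,0,0,0.223]]]' 0 && python3 -m handwheel '[[[0,0,0,0,0,0],[0,0,0,0,0,0],[0,0,0,0,0,0],[0,0,0,0,0,0],[0,0,0,0,0,0],[0,0,0,0,0,0]]]' 1 45
```

```text
time_s: 4.08
tool_pos: [0.628, -0.2541, 0.0176]
tool_rot: [2.083, 2.348, 0.001]
force: [1.2, -0.4, 0.3]
grip_width: 0.0953
grasp_force: 0.0
time_s: 4.82
tool_pos: [0.6268, -0.2539, 0.0156]
tool_rot: [2.085, 2.35, 0.0]
force: [3.8, 0.1, -0.7]
grip_width: 0.0401
grasp_force: 0.9
```

```bash
python3 -m handwheel '[[[0,0,0,0,0,0],[0,0,0,0,0,0],[0,0,1,0,0,0],[0,0,5,0,0,0],[0,0,10,0,0,0],[0,0,15,0,0,0],[0,0,15,0,0,0],[0,0,15,0,0,0]]]'
python3 - <<'E'
from board import *
s=telemetry.read_state(); im,P,T,f,c=shot('wrist'); save(im,'w3.png'); print(s['tool_pos'],s['tool_rot'],s['grip_width'])
q=(P-s['tool_pos'])@R.from_rotvec(s['tool_rot']).as_matrix()
m=(abs(q[...,0])<.09)&(abs(q[...,1])<.04)&(q[...,2]>-.01)&(q[...,2]<.03); print(m.sum(), [ (q[m].min(0).round(4),q[m].max(0).round(4))]); np.savez('w3.npz',q=q,im=im)
E
```

```text
time_s: 5.82
tool_pos: [0.626, -0.2535, 0.1645]
tool_rot: [-2.084, -2.348, 0.001]
force: [-0.7, -0.2, -3.6]
grip_width: 0.0397
grasp_force: 45.0
[ 0.62597695 -0.2534855   0.16453591] [-2.08421046e+00 -2.34828561e+00  7.88746163e-04] 0.039673076665044577
11790 [(array([-0.0485, -0.03  , -0.01  ]), array([0.0521, 0.0303, 0.0113]))]
```

View pics/w3.png

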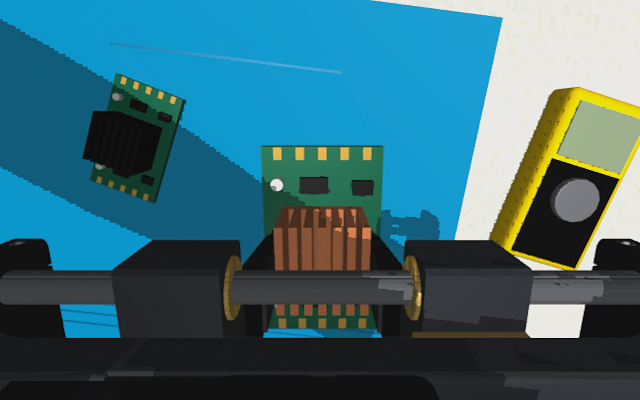

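The copper board is held squarely: sink (322,265), board centre 1.8 mm ahead of the TCP along tool x, and the black board is undisturbed. Carrying it over the platform.

```bash
python3 -m handwheel '[[[-1,4,1,0,0,0],[-2,9,1,0,0,-0.1],[-3,14,1,0,0,-0.227],[-4,19,1,0,0,-0.227],[-5,24,1,0,0,-0.227],[-5.5,29,1,0,0,-0.227],[-6,33,0,0,0,-0.227],[-6.44,34.9,-2,0,0,-0.227],[-6.44,34.9,-3,0,0,-0.227],[-6.44,34.9,-3,0,0,-0.227],[-6.44,34.9,-3,0,0,-0.227],[-6.44,34.9,-3,0,0,-0.227]]]'
cat > rel.py <<'E'
from board import *
s=telemetry.read_state(); im,P,Tm,f,c=shot('wrist'); Rm=R.from_rotvec(s['tool_rot']).as_matrix()
q=(P-s['tool_pos'])@Rm
m=(abs(q[...,0])<.09)&(abs(q[...,1])<.04)&(q[...,2]>-.01)&(q[...,2]<.014); print('board x ext in tool',q[m].min(0).round(4),q[m].max(0).round(4))
print('tool yaw',np.degrees(np.arctan2(Rm[1,1],Rm[0,1])),s['tool_pos'],s['grip_width'],s['force'])
bc=np.array(s['tool_pos'])+Rm@[.0018,0,0]; a=np.radians(-6.2); ax=np.array([np.cos(a),np.sin(a)]);ay=np.array([-ax[1],ax[0]])
d=bc[:2]-[.5618,.0973]; print('board centre in tester mm',1000*d@ax,1000*d@ay)
np.savez('wl.npz',im=im,P=P)
E
python3 rel.py; python3 - <<'E'
from h import *
z=np.load('wl.npz'); save(z['im'],'w4.png')
im,P=z['im'],z['P']
m=(P[...,2]>.073)&(P[...,2]<.079)&(abs(P[...,0]-.57)<.06)&(abs(P[...,1]-.178)<.035)
print(cv2.minAreaRect(P[m][:,:2].astype(np.float32)*1000))
E
```

```text
time_s: 7.38
tool_pos: [0.5631, 0.0943, 0.1365]
tool_rot: [2.339, 2.096, 0.002]
force: [-0.2, 1.1, -2.8]
grip_width: 0.0401
grasp_force: 45.0
board x ext in tool [-0.0483 -0.0302 -0.01  ] [0.0522 0.03   0.0119]
tool yaw -6.264691001297664 [0.56314227 0.09429424 0.13647482] 0.040063064441929565 [-0.16457526  1.07478965 -2.82543838]
board centre in tester mm 1.6610662123986981 -1.0432125606278895
((568.16015625, 168.23306274414062), (47.15426254272461, 71.3707046508789), 87.48649597167969)
```

View pics/w4.png

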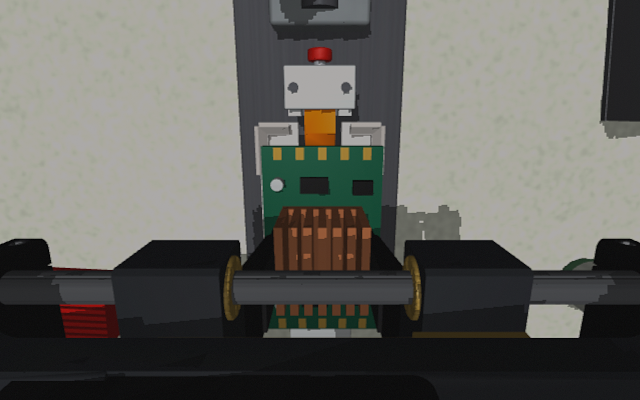

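The board sits over the platform, aligned with the nose (320,127) and housing (320,87). I'll refine the offset using that housing before lowering.

```bash
python3 - <<'E'
from h import *
P=np.load('wl.npz')['P']; s=telemetry.read_state(); Rm=R.from_rotvec(s['tool_rot']).as_matrix()
S=P[60:112,275:365]; m=(S[...,2]>.070)&(S[...,2]<.082); print(m.sum())
r=cv2.minAreaRect(S[m][:,:2].astype(np.float32)*1000); print(r)
q=(S[m]-s['tool_pos'])@Rm; lo,hi=np.percentile(q,[1,99],0); print(lo,hi,(lo+hi)/2, S[m][:,2].mean())
E
```

```text
3206
((570.600341796875, 176.89324951171875), (27.136014938354492, 43.90256118774414), 83.65812683105469)
[ 0.07037335 -0.02299445  0.05999575] [0.09615535 0.01994062 0.06385009] [ 0.08326435 -0.00152692  0.06192292] 0.07450129091468705
```

```bash
python3 -m handwheel '[[[-0.15,0.07,-1,0,0,0],[-0.15,0.07,-2.5,0,0,0],[-0.15,0.07,-3.5,0,0,0],[-0.15,0.07,-4.2,0,0,0],[-0.15,0.07,-4.6,0,0,0],[-0.15,0.07,-5.2,0,0,0],[-0.15,0.07,-5.2,0,0,0],[-0.15,0.07,-5.2,0,0,0]]]'
python3 rel.py
```

```text
time_s: 8.43
tool_pos: [0.561, 0.0958, 0.0842]
tool_rot: [2.338, 2.098, 0.0]
force: [-1.5, 0.6, -1.3]
grip_width: 0.0397
grasp_force: 45.0
board x ext in tool [-0.0569 -0.0393 -0.01  ] [0.09  0.04  0.014]
tool yaw -6.185905867548779 [0.56100549 0.09583994 0.0841585 ] 0.0397360227969355 [-1.53593113  0.57468978 -1.31348094]
board centre in tester mm -0.6326192507759517 0.2626692122361166
```

```bash
python3 -m handwheel '[[[0,0,-0.8,0,0,0],[0,0,-1.6,0,0,0],[0,0,-2.2,0,0,0],[0,0,-2.5,0,0,0],[0,0,-2.5,0,0,0]]]' - 60
python3 rel.py
```

```text
time_s: 9.1
tool_pos: [0.5633, 0.0959, 0.0606]
tool_rot: [2.335, 2.096, 0.007]
force: [1.2, -0.6, 6.0]
grip_width: 0.0396
grasp_force: 60.0
board x ext in tool [-0.057 -0.04  -0.01 ] [0.0688 0.0389 0.014 ]
tool yaw -6.187255302331554 [0.56331814 0.09586966 0.06061979] 0.03963588724407704 [ 1.17347359 -0.64979665  6.00227458]
board centre in tester mm 1.6633322373451631 0.5419879748965243
```

```bash
python3 -m handwheel '[[[0,0,-0.2,0,0,0],[0,0,-0.4,0,0,0],[0,0,-0.6,0,0,0],[0,0,-0.6,0,0,0],[0,0,-0.6,0,0,0],[0,0,-0.6,0,0,0]]]'
python3 rel.py; python3 - <<'E'
from h import *
z=np.load('wl.npz'); P=z['P']; save(z['im'],'w5.png')
E
```

```text
time_s: 9.9
tool_pos: [0.5634, 0.0959, 0.0551]
tool_rot: [2.335, 2.096, 0.006]
force: [0.3, -0.6, 6.8]
grip_width: 0.0399
grasp_force: 60.0
board x ext in tool [-0.0569 -0.04   -0.01  ] [0.0688 0.0388 0.014 ]
tool yaw -6.184302953680143 [0.56335981 0.0958718  0.0551064 ] 0.03987541497632489 [ 0.29251902 -0.62588617  6.80626703]
board centre in tester mm 1.7044280078426721 0.5486099638286492
```

View pics/w5.png

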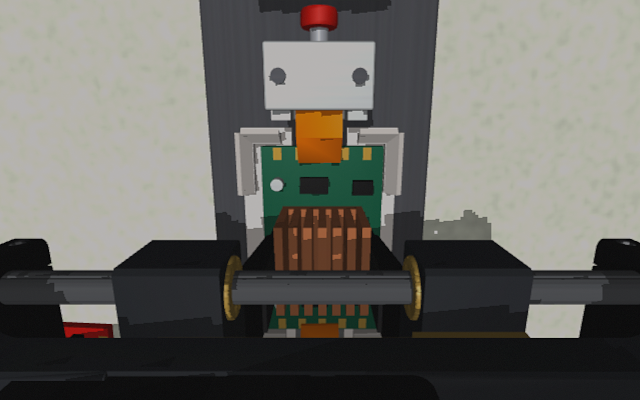

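The nose (320,150) is coming over the board's end, and the board is between the fences. I'll press a little more and hold.

```bash
python3 -m handwheel '[[[0,0,-0.1,0,0,0],[0,0,-0.2,0,0,0],[0,0,-0.2,0,0,0],[0,0,-0.2,0,0,0],[0,0,-0.2,0,0,0],[0,0,-0.2,0,0,0],[0,0,-0.2,0,0,0],[0,0,-0.2,0,0,0],[0,0,-0.2,0,0,0],[0,0,-0.2,0,0,0],[0,0,-0.2,0,0,0],[0,0,-0.2,0,0,0],[0,0,-0.2,0,0,0],[0,0,-0.2,0,0,0],[0,0,-0.2,0,0,0],[0,0,-0.2,0,0,0]]]'
python3 rel.py
```

```text
time_s: 11.95
tool_pos: [0.5634, 0.0959, 0.0536]
tool_rot: [2.335, 2.096, 0.006]
force: [-1.1, -0.3, 10.2]
grip_width: 0.0398
grasp_force: 60.0
board x ext in tool [-0.057 -0.04  -0.01 ] [0.0688 0.0387 0.014 ]
tool yaw -6.179048518782232 [0.56335698 0.095898   0.05361703] 0.03975054813836897 [-1.06148459 -0.33712187 10.23116855]
board centre in tester mm 1.6986227693957745 0.5743476746865509
```

```bash
cat > nose.py <<'E'
from h import *
z=np.load('wl.npz'); im,P=z['im'].astype(int),z['P']
a=np.radians(-6.2); ax=np.array([np.cos(a),np.sin(a)]);ay=np.array([-ax[1],ax[0]])
Q=P[...,:2]-[.5618,.0973]; x,y=Q@ax,Q@ay
m=(im[...,0]>110)&(im[...,0]-im[...,2]>90)&(im[...,1]>50)&(abs(x)<.02)&(P[...,2]>.03)&(P[...,2]<.09)
for s in(1,-1):
    k=m&(s*y>.035)&(s*y<.07)
    if k.sum(): print('nose',s,k.sum(),np.percentile(s*y[k],[2,98]).round(4),P[k][:,2].min().round(4))
g=(im[...,1]-im[...,0]>25)&(im[...,1]-im[...,2]>15)&(abs(x)<.028)&(abs(y)<.06)
if g.sum(): print('board green z',np.median(P[g][:,2]),'x',np.percentile(x[g],[2,98]),'y',np.percentile(y[g],[2,98]))
E
python3 nose.py
```

```text
nose 1 2809 [0.041  0.0669] 0.043
board green z 0.045518656580515474 x [-0.02720473  0.02745139] y [0.01663784 0.05009968]
```

```bash
python3 -m handwheel '[[[0,0,0,0,0,0],[0,0,0,0,0,0],[0,0,0,0,0,0],[0,0,0,0,0,0],[0,0,0,0,0,0],[0,0,4,0,0,0],[0,0,9,0,0,0],[0,0,15,0,0,0],[0,-2,22,0,0,0],[0,-2,22,0,0,0],[0,-2,22,0,0,0]]]' 0
python3 rel.py; python3 nose.py;python3 - <<'E'
from h import *
z=np.load('wl.npz'); save(z['im'],'w6.png')
E
```

```text
time_s: 13.38
tool_pos: [0.5612, 0.0756, 0.2712]
tool_rot: [2.338, 2.097, 0.002]
force: [0.9, -0.7, -1.0]
grip_width: 0.0952
grasp_force: 0.0
nose 1 2809 [0.041  0.0669] 0.043
board green z 0.045518656580515474 x [-0.02720473  0.02745139] y [0.01663784 0.05009968]Traceback (most recent call last):
  File "rel.py", line 4, in <module>
    m=(abs(q[...,0])<.09)&(abs(q[...,1])<.04)&(q[...,2]>-.01)&(q[...,2]<.014); print('board x ext in tool',q[m].min(0).round(4),q[m].max(0).round(4))
                                                                                                           ~~~~~~~~^^^
    return umr_minimum(a, axis, None, out, keepdims, initial, where)
ValueError: zero-size array to reduction operation minimum which has no identity
```

View pics/w6.png

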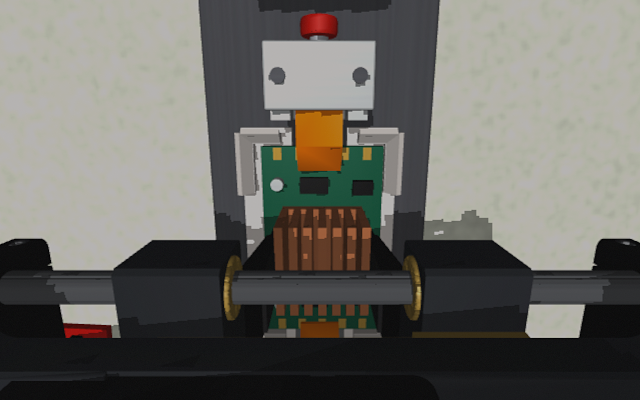

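That was the older frame, taken before release: the nose (320,157) is fully over the board end. Taking a new one now.

```bash
python3 - <<'E'
from h import *
im,P,T,f,c=shot('wrist'); np.savez('wl.npz',im=im,P=P); save(im,'w7.png')
g=(im[...,1].astype(int)-im[...,0]>40)&(P[...,2]>.07)&(P[...,1]>.2)&(P[...,1]<.28)&(abs(P[...,0]-.56)<.08)
print('tip',g.sum(),P[g].mean(0) if g.sum() else '')
E
python3 nose.py
```

```text
tip 77 [0.5562002  0.23892344 0.09607232]
nose 1 535 [0.0412 0.0664] 0.0477
nose -1 249 [0.0408 0.0599] 0.0475
board green z 0.048526558199764175 x [-0.02692325  0.02740166] y [-0.0454859   0.04834855]
```

View pics/w7.png

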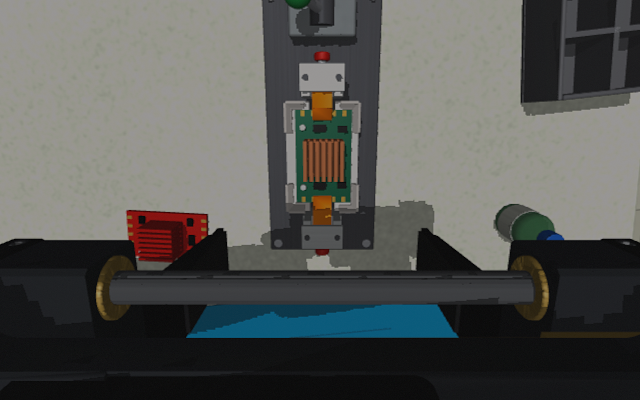

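Both catches are out to 41 mm and the board is held down after release: sink (323,160), noses (322,105) and (322,210). For the switch, I'll close the fingers and come down on the robot side of the green ball.

```bash
python3 -m handwheel '[[[-2,6,0,0,0,0],[-4,12,0,0,0,0],[-5.8,17.9,0,0,0,0],[-5.8,17.9,-5,0,0,0],[-5.8,17.9,-10,0,0,0],[-5.8,17.9,-15,0,0,0],[-5.8,17.9,-19.5,0,0,0],[-5.8,17.9,-19.5,0,0,0],[-5.8,17.9,-19.5,0,0,0]]]' 1 20 && python3 -m handwheel '[[[1,-0.1,0,0,0,0],[2,-0.2,0,0,0,0],[3,-0.3,0,0,0,0],[4,-0.45,0,0,0,0],[5,-0.55,0,0,0,0],[6,-0.65,0,0,0,0],[7,-0.75,0,0,0,0],[7,-0.75,0,0,0,0]]]'
python3 - <<'E'
from h import *
for n in('side','scene'):
    im,P,T,f,c=shot(n); g=(im[...,1].astype(int)-im[...,0]>25)&(im[...,1].astype(int)-im[...,2]>10)&(P[...,2]>.07)&(abs(P[...,1]-.245)<.04)&(abs(P[...,0]-.57)<.09)
    print(n,g.sum(),P[g].mean(0) if g.sum() else '')
E
```

```text
time_s: 14.6
tool_pos: [0.503, 0.2551, 0.0761]
tool_rot: [-2.338, -2.099, -0.0]
force: [0.6, 0.1, 0.7]
grip_width: 0.0103
grasp_force: 0.0
time_s: 15.6
tool_pos: [0.5737, 0.2471, 0.0754]
tool_rot: [2.338, 2.097, 0.0]
force: [-0.8, 0.9, 0.0]
grip_width: 0.0004
grasp_force: 0.0
side 8 [0.59376683 0.23568847 0.0986731 ]
scene 1 [0.60377489 0.24945339 0.09825571]
```

```bash
python3 -m handwheel '[[[0.3,-0.03,0,0,0,0],[0.6,-0.06,0,0,0,0],[0.6,-0.06,0,0,0,0]]]'; python3 -m handwheel '[[[0.2,-0.02,0,0,0,0],[0.4,-0.04,0,0,0,0],[0.4,-0.04,0,0,0,0]]]'
```

```text
time_s: 16.08
tool_pos: [0.5788, 0.2467, 0.0755]
tool_rot: [-2.338, -2.098, 0.0]
force: [-1.3, 0.2, -0.4]
grip_width: 0.0005
grasp_force: 0.3
time_s: 16.45
tool_pos: [0.5831, 0.2463, 0.0757]
tool_rot: [2.338, 2.098, 0.0]
force: [-0.6, -0.3, -1.1]
grip_width: 0.0003
grasp_force: 0.3
```

Force is still low, so the stop has not been reached. I'll keep pushing in small steps.

```bash
python3 -m handwheel '[[[0.2,-0.02,0,0,0,0],[0.4,-0.04,0,0,0,0],[0.4,-0.04,0,0,0,0]]]'; python3 -m handwheel '[[[0.2,-0.02,0,0,0,0],[0.4,-0.04,0,0,0,0],[0.4,-0.04,0,0,0,0]]]'
```

```text
time_s: 16.82
tool_pos: [0.5868, 0.2459, 0.0756]
tool_rot: [-2.338, -2.098, 0.001]
force: [-1.9, -0.0, -0.6]
grip_width: 0.0007
grasp_force: 0.8
time_s: 17.2
tool_pos: [0.5872, 0.2459, 0.0754]
tool_rot: [-2.334, -2.094, 0.011]
force: [-13.5, -0.2, 7.0]
grip_width: 0.0003
grasp_force: 7.1
```

The stop is reached (13 N). Backing off, rising and checking everything.

```bash
python3 -m handwheel '[[[-2,0.2,0,0,0,0],[-5,0.5,0,0,0,0],[-6,0.6,5,0,0,0],[-6,-2,11,0,0,0],[-4,-8,17,0,0,0],[-2.5,-13,21,0,0,0],[-2.5,-16,23,0,0,0],[-2.5,-16,23,0,0,0],[-2.5,-16,23,0,0,0]]]'
python3 - <<'E'
from h import *
im,P,T,f,c=shot('wrist'); np.savez('wl.npz',im=im,P=P); save(im,'w8.png')
g=(im[...,1].astype(int)-im[...,0]>40)&(P[...,2]>.07)&(P[...,1]>.2)&(P[...,1]<.28)&(abs(P[...,0]-.58)<.09)
q=P[g].mean(0); a=np.radians(-6.2); print('tip',g.sum(),q,'own x',(q[:2]-[.5618,.0973])@[np.cos(a),np.sin(a)])
E
python3 nose.py
```

```text
time_s: 18.32
tool_pos: [0.566, 0.0855, 0.3056]
tool_rot: [2.339, 2.097, 0.001]
force: [-0.3, -0.1, -0.7]
grip_width: 0.0007
grasp_force: 0.0
tip 493 [0.60639484 0.24194282 0.09488475] own x 0.028712667953997236
nose 1 440 [0.0411 0.0662] 0.0485
nose -1 172 [0.0411 0.0572] 0.0468
board green z 0.048560346978737984 x [-0.02682225  0.02743261] y [-0.04465828  0.04792647]
```

View pics/w8.png

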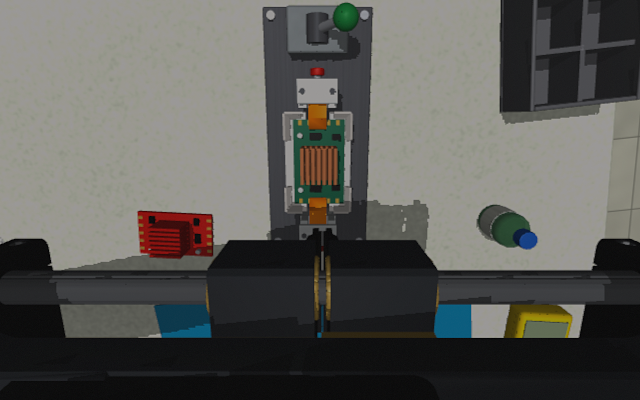

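The switch tip (346,17) is at own x +28.7 mm, which is fully on. The board (318,165) is held by both noses, and the robot is clear.

```bash
python3 -c "from plant import manip; print(manip.hand_in())"
```

```text
the job is handed in; nothing more can be done
None
```

The copper board is on the platform, held down by both catches, the switch is fully over, and the job was handed in at about 18 s; hand-in returned no verdict.

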